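# Let the weight of a ratchet press down onto a tub

## Task

A sealed tub stands on the bed of the dead-weight press for its stacking-load test. Pull the pawl lever over towards the front of the press, ease the crank up to take the load off the pawl so that it springs out of the ratchet wheel, then keep hold and let the crank turn back slowly until the full weight rests on the tub, and let go with the pawl left out. Do not let the weight run or drop, even the last bit, do not push it down on the tub with the crank, and leave the other tubs, the timer and the spoon where they are.

Things in the scene. Friction and masses are not known exactly. Their poses are not given: they have to be found in the camera images.
- crank_axis (a point): Point on the horizontal crank shaft, in the middle of the ratchet wheel (steel, 84 mm, 12 mm thick, 12 hooked teeth 12 mm deep), on the press's right-hand side seen from its front, 220 mm above the bench. Axes are the press's: -x out of its front (about towards the robot), z up, y along the shaft with crank arm and handle on the -y side. The arm lies 24 to 38 mm to -y of this point
- bed (a point): Centre of the press bed under the ram, 20 mm above the bench; axes as crank_axis, which lies 29 mm to +x, 58 mm to -y, 200 mm up from here. The press is a fixed grey C-frame: base 310 x 190 mm, column behind the bed, above it the rack housing, 180 to 264 mm above the bench, to 45 mm either side in y
- handle (a point): Middle of the crank handle's grip: black round sleeve, 24 mm diameter, 90 mm long, horizontal along the press's y, free to turn on its spindle. It circles the shaft at 75 mm radius, 90 mm to -y of crank_axis (sleeve from 44 to 134 mm to -y). At the start it is above and behind the shaft: 37 mm to +x, 65 mm up
- crank (a joint): Angle of the crank, rad: 0 at the start, growing as the weight goes down; the handle then goes over the top towards the front (-x) and on down. 1 rad is 20 mm of ram. Stops at -0.6 and 3.4. The hanging weight pulls the handle in the growing direction with 5 to 11 N until it rests on something
- ram: Vertical ram: two black iron weights (110 mm) on a round steel pressure plate (100 mm diameter, 8 mm thick; its rubber buffer gives about 1 mm under the weight), 2.4 to 3.2 kg in all, and a rack going up through the housing to 330 mm. Origin: centre of the plate's underside, 122 mm above the bench at the start. Moves only up and down
- pawl_knob (a point): Centre of the black ball, 20 mm, on top of the pawl lever: a thin rod 72 mm long standing up from the pawl pin, in the ratchet wheel's plane; about 310 mm above the bench. It leans 15 degrees to the back (+x of the press) as found and throws 0.6 rad, 42 mm, straight towards the front (-x), where it stays; takes about 3 N
- pawl_lever (a joint): Angle of the pawl lever, rad: 0 to 0.05 as found, pawl sprung into the wheel; 0.6 fully over to the front, pawl sprung outwards. A pawl under load stays caught by its undercut tooth with the lever over, until the crank is turned up (crank falling) by about 0.1 rad, which takes the load on the hand
- pawl_nose (a point): Nose of the steel pawl, which catches the teeth at the top of the ratchet wheel from the front side; 31 to 45 mm from crank_axis while in or on the teeth, about 52 mm when out
- tub_a: Sealed, filled white plastic tub with grey lid, 96 mm diameter, about 0.3 kg. The tubs differ in height and their lids bulge: 54 to 68 mm high in the middle of the lid, not measured. Origin: centre of its underside. One of the three tubs stands on the press bed under the pressure plate, the two others on a white board (300 x 170 x 20 mm) to the right of the press; which is where varies
- tub_b: Another such tub, 96 mm diameter, 54 to 68 mm high, about 0.3 kg. Origin: centre of its underside
- tub_c: Another such tub, 96 mm diameter, 54 to 68 mm high, about 0.3 kg. Origin: centre of its underside
- timer: Bystander: flat grey bench timer, 50 x 70 x 18 mm, lying on the bench to the left. Origin: centre of its underside
- spoon: Bystander: steel sampling spoon lying on the bench to the left of the press. Origin: under its middle
Mind the look-alikes: they are no part of the job. Leave any pink or red look-alike of the tub_a alone.

How it is judged:
On the way, in this order (a step that is already met when the one before it is completed fails the run):
1. the pawl lever is over to the front (value of joint pawl_lever above 0.45 rad), for 0.2 s.
2. the pawl is out of the ratchet wheel with the weight still up, held on the crank (distance between pawl_nose and crank_axis above 0.046 m and height (world z) of ram above 0.112 m), for 0.1 s.
At the end, for the whole second after the job is handed in: The weight rests on the tub on the press bed with its full load (more than 14 N on the lid) and is at rest (under 5 mm/s), the pawl lever is over to the front (more than 0.45 rad) and the pawl nose is out of the wheel (more than 46 mm from the shaft) ((contact force between ram and tub_a above 14 N or contact force between ram and tub_b above 14 N or contact force between ram and tub_c above 14 N) and linear speed of ram below 0.005 m/s and value of joint pawl_lever above 0.45 rad and distance between pawl_nose and crank_axis above 0.046 m); the robot touches nothing.
It fails at once if the weight runs or drops: it moves faster than 80 mm/s (linear speed of ram above 0.08 m/s).
It fails at once if the tub is struck or pressed with more than 48 N (contact force between ram and tub_a above 48 N or contact force between ram and tub_b above 48 N or contact force between ram and tub_c above 48 N).
It fails at once if a tub is shifted by more than 20 mm (distance of any of tub_a, tub_b, tub_c from where it was at the start of the episode above 0.02 m).
It fails at once if the timer or the spoon is shifted by more than 30 mm (distance of any of timer, spoon from where it was at the start of the episode above 0.03 m).
It also fails if it takes over 67 s, if anything falls off the work surface, if the arm or the gripper's body presses on something with over 40 N, if the wrist force passes 120 N, or if a joint passes its speed limit or range.

## Robot

A 6-joint arm with a two-finger parallel gripper is mounted at the origin on the work surface. World frame = base frame: x ahead of the robot, y to its left, z up, the work surface at z = 0. Lengths are in m, angles in rad, forces in N, time in s.
With the tool pointing down it reaches from about 0.375 to 0.975 m from the base axis. Payload 3.8 kg.
Tool frame: the origin (TCP) lies at the very end of the fingers, on their centre line; the grasp point (between the pads) lies bot.grip_depth behind it (bot.grip_depth is the distance from the TCP to the grasp point, in m); y points along the fingers, x is the direction in which the jaws open and shut, and the axes are right-handed (so a half turn about y gives the same grasp; the last joint's range is limited). The gripper opens to 85 mm and grips with 20 to 120 N. Pads are 22 mm wide; open, the fingers measure 114 mm over their backs; the gripper's body (76 mm by 85 mm) begins 54 mm behind the grasp point. The pads swing forward as they close: fully open they stand 13 mm farther back than shut.
Start: joints at [-1.266, 0.264, 1.604, -0, 1.274, -0.037], TCP at [0.226, -0.636, 0.231] pointing down, gripper open.
Joint ranges: [-2.63, 2.63], [-0.94, 2.18], [0.31, 2.57], [-1.31, 4.45], [0, 2.66], [-2.55, 2.55]. Speed limits (rad/s): [2.57, 2.57, 3.14, 3.14, 3.14, 3.14].

## Interface

Orientations are given as [roll, pitch, yaw] about the fixed x, y, z axes, in that order (R = Rz(yaw) Ry(pitch) Rx(roll)).
In Python, from station import sensors, imaging, ticket, bot gives the robot as it stands. The module is installed in compiled form; this text tells all that it offers.
- The arm moves only by the shell command python3 -m jog 'ROWS' [FORCE]. ROWS is text: rows parted by semicolons, each of 5 numbers parted by spaces: the gripper command: -1 is fully open, 1 is shut, values between are in proportion, then the shift along the tool's x, y, z in m, then the turn about the tool's y in degrees. A call has 1 to 20 rows; each row is the pose to reach, as a shift and turn from the pose measured when the call began, along the tool's axes at that moment; what a row does not reach only later rows make up. A row lasts 1/10 s, in which the tool goes at most 50 mm and 8.59 degrees, less where a joint would pass 70% of its speed; a pose out of reach is approached as far as the arm can. A call with a gripper value outside its range is refused whole. The fingers move at their own pace and stop on an object; FORCE is the grip in N (left out, the last holds). Time passes only in rows, so rows that repeat a pose let the fingers close. It gives the time, the measured TCP pose, the force and the opening at its end, in the units of the state.
- sensors.get_obs(): the state, without advancing time (a new reading comes with each control period).
- imaging.get_image(name): name is "scene" or "top" or "wrist"; returns a dict with "frame" (420x560x3 uint8, red, green, blue), "range_z" (420x560 float32, m along the optical axis (not along the pixel's ray), 0 where there is no reading), "fov_y" (degrees; the focal length in pixels is half the picture's height over the tangent of half this angle, whatever the lens; pixels are square), "cx", "cy" (the principal point, pixels), "pose" (4x4, takes a point from camera to world coordinates); the wrist camera has in their place "hand_eye" (4x4, takes a point from camera to tool coordinates, whose origin is the TCP and whose axes are the tool frame's). Camera axes: x right, y down, z forward; pixel columns grow to the right and rows downward; lengths in m; the calibration is good to about 2 mm. A picture is of the moment at which its call begins: read the wrist's pose just before it.
- ticket.job_done(): hands the job in, once; it reports no verdict.
The state is a dict: "time_s": time; "q": joint angles; "qd": joint speeds; "tau": joint torques, N m; "position": TCP position; "orientation": TCP orientation; "contact_force": force on the tool from outside, world axes, zero at the start; "torque": the same for the moment, N m; "opening": finger opening in m.
Only numpy, scipy, OpenCV 4.12 (cv2) and the standard library are available. Lean on these libraries where they do the work, as an engineer would, in place of code of your own. Each camera call takes 0.05 s, during which the arm holds its last target.

## Working session

There is one attempt and no reset: what is moved stays moved. The work goes in short steps, Python scripts to look and compute and a shell command to move; the robot and the scene stay as the last step left them, time stands still between calls to the robot, and variables do not carry over. Pictures are saved under pics/ and viewed, and the job is handed in when it is done.

```bash
mkdir -p pics
cat > h.py <<'E'
import numpy as np, cv2
from station import sensors, imaging, ticket, bot
from scipy.spatial.transform import Rotation as R
def T(o):
    M=np.eye(4);M[:3,:3]=R.from_euler('xyz',o['orientation']).as_matrix();M[:3,3]=o['position'];return M
def shot(n,f):
    o=sensors.get_obs(); im=imaging.get_image(n)
    im['M']=im['pose'] if 'pose' in im else T(o)@im['hand_eye']
    cv2.imwrite(f'pics/{f}.png',im['frame'][:,:,::-1]); np.savez(f'pics/{f}.npz',**{k:v for k,v in im.items()})
    return im
def xyz(im):
    f=im['frame'].shape[0]/2/np.tan(np.radians(float(im['fov_y']))/2)
    z=im['range_z'];v,u=np.mgrid[:z.shape[0],:z.shape[1]]
    P=np.stack([(u-im['cx'])/f*z,(v-im['cy'])/f*z,z],-1)
    W=P@im['M'][:3,:3].T+im['M'][:3,3]; W[z==0]=np.nan
    return W
E
python3 - <<'E'
from h import *
np.set_printoptions(precision=4,suppress=True)
o=sensors.get_obs();print(o,bot.grip_depth)
print(T(o))
for n in('scene','top','wrist'):
    im=shot(n,n+'0'); print(n,im['M'],im['fov_y'])
E
```

```text
{'time_s': 0.0, 'q': array([-1.2659,  0.2647,  1.6054, -0.    ,  1.2737, -0.0369]), 'qd': array([-0.0006, -0.0004, -0.0005, -0.0014, -0.0001,  0.0006]), 'tau': array([  0.0016, -51.5105, -36.7316,   0.0003,   0.0126,   0.    ]), 'position': array([ 0.226 , -0.6353,  0.23  ]), 'orientation': array([-1.5707,  0.0022, -1.229 ]), 'contact_force': array([-0.2966,  0.0029, -0.5224]), 'torque': array([ 0.0153, -0.0003, -0.0081]), 'opening': 0.08561064378605347} 0.0187
[[ 0.3352 -0.0007  0.9421  0.226 ]
 [-0.9421  0.0021  0.3352 -0.6353]
 [-0.0022 -1.      0.0001  0.23  ]
 [ 0.      0.      0.      1.    ]]
scene [[ 0.8937 -0.3123  0.3222  0.0467]
 [-0.4487 -0.6127  0.6506 -0.9176]
 [-0.0057 -0.726  -0.6877  1.1619]
 [ 0.      0.      0.      1.    ]] 50.952267330332724
top [[ 0.0073 -0.9768  0.214   0.1992]
 [-1.     -0.0073  0.0008  0.0418]
 [ 0.0008 -0.214  -0.9768  1.6034]
 [ 0.      0.      0.      1.    ]] 48.34976411351307
wrist [[ 0.3352 -0.9033 -0.2679  0.2937]
 [-0.9421 -0.3222 -0.0925 -0.6113]
 [-0.0028  0.2834 -0.959   0.3725]
 [ 0.      0.      0.      1.    ]] 58.486697527384784
```

View pics/scene0.png

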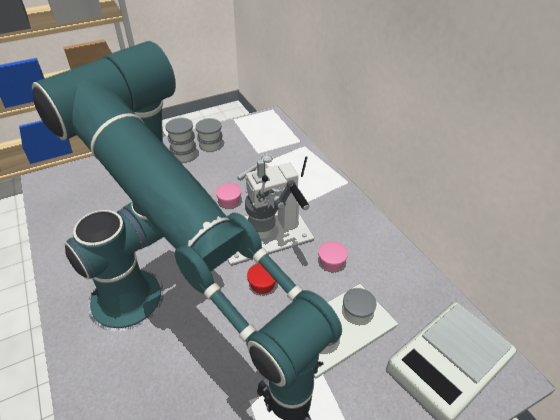

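View pics/top0.png

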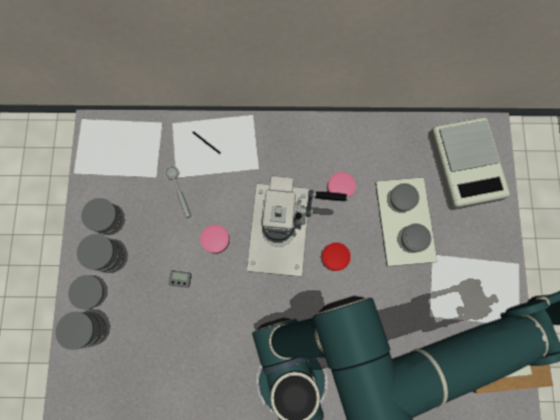

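View pics/wrist0.png

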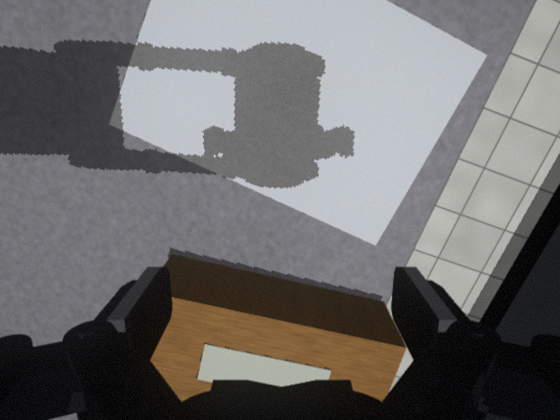

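Run:
```python
from h import *
for n,(a,b,c,d) in(('top0',(165,285,235,360)),('scene0',(140,270,210,340))):
    i=cv2.imread(f'pics/{n}.png')[a:b,c:d]; cv2.imwrite(f'pics/{n}z.png',cv2.resize(i,None,fx=5 if n=='top0' else 4.4,fy=5 if n=='top0' else 4.4,interpolation=2))
im=dict(np.load('pics/top0.npz'));W=xyz(im);fr=im['frame'].astype(int)
u=np.arange(560)[None]+0*W[...,0];v=np.arange(420)[:,None]+0*W[...,0]
box=(u>235)&(u<360)&(v>165)&(v<285)
dark=fr.sum(-1)<120
m=box&dark&(W[...,2]>.24)&(u>312)
P=W[m];print(len(P),P.min(0),P.max(0),np.median(P,0))
c=P.mean(0);_,s,V=np.linalg.svd(P-c);print(c,V[0])
# base: z about .02
m=box&(abs(W[...,2]-.02)<.006)&(fr.sum(-1)>400)
Q=W[m][:,:2].astype(np.float32);print(len(Q),cv2.minAreaRect(Q))
# heights map of stuff above .25
for vv in range(185,245,3): print(vv,' '.join('%3d'%(0 if np.isnan(z) else z*1000) for z in W[vv,258:350:4,2]))
```

```text
183 [ 0.53636352 -0.14712589  0.28413305] [ 0.55807169 -0.06293287  0.30485231] [ 0.54495593 -0.10345035  0.296134  ]
[ 0.54593938 -0.10445998  0.29566346] [-0.09875157 -0.99492741  0.01917221]
2397 ((0.5022344589233398, 0.053567737340927124), (0.2078942358493805, 0.3090295195579529), 84.41116333007812)
185  13  12  22 269 269 271 266 265 268   4   4  -1  -2   3   0   0   0  -1  49  55  51  54  51
188  19  23  24 264 272 267 266 272 267  13  19  14  20   0   0   2   4   0  52  58  49  55  54
191  22  28 259 261 257 264 263 263 267  13  20  20  12 295  -2 290 294 291  51  57  58  52  53
194  20  23 261 265 268 265 266 262 265 264  15  23  20 298 290 298 299 300 300 297 296 296 294
197  10  20 263 259 260 265 261 269 262 263   0  12  22 297  -1 289 293 293 292 293 296 298 295
200  16  20 265 262 265 266 269 259 261 260 246  15  18 275   1   0   0   0   5 285 290 288 292
203  17  18 267 266 263 259 260 262 263 264 255  20  26 263   2   6  -1  -6  -1   2  -4  -2   5
206  14  16 263 260 271 323 267 264 263 259 249  11 232 256  -1  -1   0   2  -2   2   1   1   0
209  17 242 264 268 272 329
[... 424 characters left out ...]
  -2   1   1   2  -1   3   8
224  20 168 264 263 264 263 259 264 263 258 256  22  18  -9  -5  -1  -1   7  -2  -2   0  -4   5
227  14 166 256 243 252 259 260 260 266 249 247  16  10  -5   3   0   8  -9   5   0   1   5   2
230  17  19 194 210 215 216 231 223 225  19  16  14  20   3  -5   4   3  -3   0  -1  -3  -1   0
233  15  23 160 168 164 162 161 164 164  18  18  16  -3   3   5  -1  -1   0   0  -1   6  -9   0
236  17  15  22 164 166 161 164 165  27  22  20  26  -3  -3   3   3   3  -8  -3   2   6  -2  -3
239  13  24  22  63 144 146 142  18  26  19  19  20   0   1   1  -9  -3   1   2   3   1   0   0
242  24  18  20  12  24  25  25  17  24  20  20  13  -4  -2   3   3 -10   6  -4  57  46   0  -2
```

View pics/top0z.png

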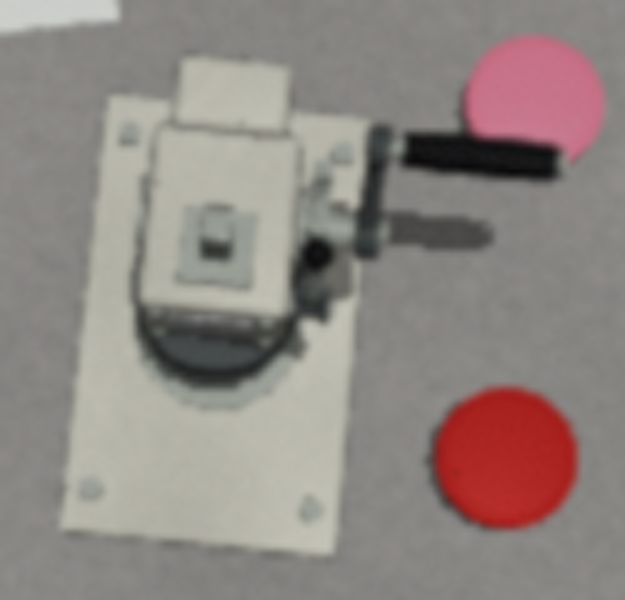

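View pics/scene0z.png

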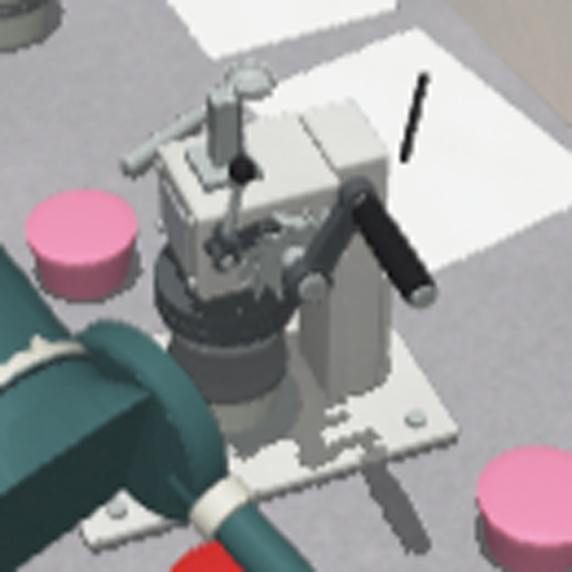

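```bash
python3 -m jog '-1 0 -0.05 0 0; -1 0 -0.1 0 0; -1 0 -0.15 0 0; -1 -0.04 -0.2 0.05 -8; -1 -0.08 -0.2 0.1 -16; -1 -0.12 -0.2 0.13 -24; -1 -0.15 -0.2 0.17 -32; -1 -0.18 -0.2 0.21 -40; -1 -0.22 -0.2 0.25 -48; -1 -0.25 -0.2 0.29 -56; -1 -0.29 -0.2 0.33 -64.8; -1 -0.33 -0.2 0.37 -64.8; -1 -0.37 -0.2 0.42 -64.8; -1 -0.41 -0.2 0.47 -64.8; -1 -0.412 -0.2 0.469 -64.8; -1 -0.412 -0.2 0.469 -64.8; -1 -0.412 -0.2 0.469 -64.8; -1 -0.412 -0.2 0.469 -64.8'
python3 - <<'E'
from h import *
np.set_printoptions(precision=4,suppress=True)
o=sensors.get_obs();print(o)
shot('wrist','w1');shot('scene','s1')
E
```

```text
time_s: 1.95
position: [0.5299, -0.0897, 0.4304]
orientation: [-1.57, 0.002, -0.096]
contact_force: [0.2, 0.0, -0.0]
opening: 0.0853
{'time_s': 1.95, 'q': array([-0.2146, -0.0554,  1.5971,  0.0009,  1.6021, -0.1188]), 'qd': array([-0.0398, -0.0098,  0.0038, -0.0051,  0.0024, -0.0012]), 'tau': array([  1.1237, -35.0541, -38.5439,   0.1603,  -0.0258,   0.035 ]), 'position': array([ 0.5299, -0.0897,  0.4304]), 'orientation': array([-1.5696,  0.002 , -0.0958]), 'contact_force': array([ 0.1672,  0.0393, -0.0058]), 'torque': array([0.039 , 0.008 , 0.0067]), 'opening': 0.08532137943387706}
```

View pics/w1.png

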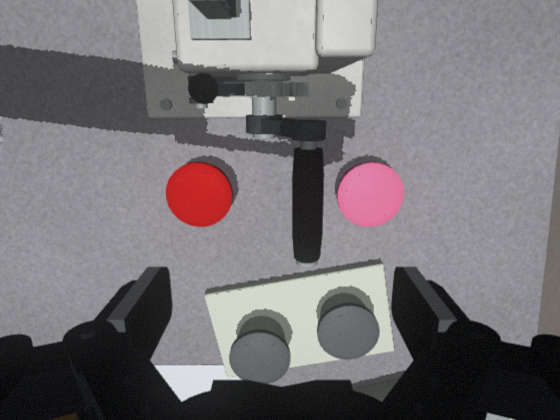

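View pics/s1.png

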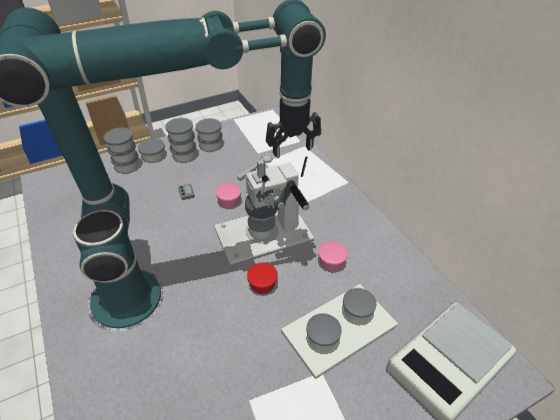

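Run:
```python
from h import *
np.set_printoptions(precision=4,suppress=True)
im=dict(np.load('pics/w1.npz'));W=xyz(im);fr=im['frame'].astype(int)
u=np.arange(560)[None]+0*W[...,0];v=np.arange(420)[:,None]+0*W[...,0]
s=fr.sum(-1)
a=-.0965;X=np.array([np.cos(a),np.sin(a),0]);Y=np.array([-np.sin(a),np.cos(a),0])
def rep(n,m):
    P=W[m];P=P[~np.isnan(P[:,0])];print(n,len(P),P.min(0),P.max(0),np.median(P,0))
    return P
k=rep('knob',(s<110)&(abs(u-203)<20)&(abs(v-88)<20)&(W[...,2]>.295))
from scipy.optimize import least_squares
r=least_squares(lambda c:np.linalg.norm(k-c,axis=1)-.010,k.mean(0)-[0,0,.008],loss='soft_l1',f_scale=.002);print('knob c',r.x)
h=rep('handle',(s<110)&(abs(u-307)<25)&(v>155)&(v<255)&(W[...,2]>.265))
r2=least_squares(lambda p:np.hypot((h-[p[0],-.105,p[1]])@ (np.array([np.cos(p[2]),np.sin(p[2]),0])),h[:,2]-p[1])-.012,[.548,.285,a],loss='soft_l1',f_scale=.002);print('handle x at y=-.105,z,yaw',r2.x)
hb=(s<110)&(abs(u-307)<25)&(v>140)&(v<275);rep('hall',hb)
vs=v[hb];print(vs.min(),vs.max())
t=h@Y;print('handle along Y',np.percentile(t,[0,1,99,100]))
# shaft & arm
rep('shaft',(abs(u-263)<5)&(abs(v-108)<5))
rep('arm',(abs(u-290)<8)&(abs(v-130)<4))
rep('wheel',(abs(u-270)<30)&(abs(v-87)<5))
rep('hous',(abs(u-270)<30)&(abs(v-50)<10))
rep('hubs',(abs(u-256)<4)&(abs(v-124)<5))
# wheel edge rim along row
print([ '%d:%.0f,%.0f,%.0f'%(uu,*(1000*W[87,uu])) for uu in range(190,330,6)])
```

```text
knob 393 [ 0.4755 -0.0184  0.3085] [ 0.4938 -0.0013  0.3203] [ 0.4846 -0.0109  0.3162]
knob c [ 0.4841 -0.009   0.3088]
handle 2446 [ 0.5348 -0.1453  0.2875] [ 0.5626 -0.0634  0.2994] [ 0.5485 -0.0956  0.2958]
handle x at y=-.105,z,yaw [ 0.5485  0.2853 -0.0918]
hall 2634 [ 0.5348 -0.1475  0.2843] [ 0.5626 -0.0585  0.2994] [ 0.5486 -0.0932  0.2957]
148.0 260.0
handle along Y [-0.0913 -0.0838 -0.011  -0.01  ]
shaft 81 [ 0.5147 -0.0321  0.2288] [ 0.5225 -0.0246  0.2328] [ 0.5187 -0.0283  0.2303]
arm 105 [ 0.5345 -0.0477  0.2703] [ 0.5453 -0.0421  0.2949] [ 0.5401 -0.045   0.2811]
wheel 528 [ 0.5036 -0.017   0.2224] [ 0.5522 -0.0064  0.2609] [ 0.5271 -0.0116  0.2502]
hous 1118 [0.5075 0.0064 0.2609] [0.5531 0.0235 0.2661] [0.5304 0.015  0.2638]
hubs 63 [ 0.508  -0.0448  0.2325] [ 0.5144 -0.0376  0.2377] [ 0.5112 -0.0412  0.235 ]
['190:477,-8,316', '196:482,-8,319', '202:485,-9,319', '208:489,-9,318', '214:492,-9,314', '220:487,-8,251', '226:492,-8,254', '232:497,-9,254', '238:501,-9,254', '244:506,-10,253', '250:511,-10,257', '256:516,-11,254', '262:521,-11,251', '268:526,-11,249', '274:531,-12,257', '280:535,-12,248', '286:540,-13,240', '292:545,-13,244', '298:551,-14,226', '304:556,-14,229', '310:577,-12,17', '316:585,-13,15', '322:593,-14,17', '328:602,-15,18']
```

```bash
python3 -m jog '1 -0.005 0 0.04 0; 1 -0.01 0 0.079 0; 1 -0.01 0 0.079 0; 1 -0.01 0.03 0.079 0; 1 -0.01 0.06 0.079 0; 1 -0.01 0.09 0.079 0; 1 -0.01 0.11 0.079 0; 1 -0.01 0.12 0.079 0; 1 -0.01 0.131 0.079 0; 1 -0.01 0.131 0.079 0; 1 -0.01 0.131 0.079 0' 60
python3 - <<'E'
from h import *
o=sensors.get_obs();print(o['position'],o['contact_force'],o['opening'])
shot('wrist','w2');i=shot('scene','s2')['frame'][:,:,::-1]
cv2.imwrite('pics/s2z.png',cv2.resize(i[90:230,200:380],None,fx=4,fy=4,interpolation=2))
E
```

```text
time_s: 3.15
position: [0.5277, -0.0118, 0.3008]
orientation: [-1.57, -0.0, -0.099]
contact_force: [1.4, 0.5, 0.5]
opening: -0.0001
[ 0.52765274 -0.01182385  0.30084117] [1.36511882 0.53177121 0.45635042] -0.00012039524569301953
```

View pics/w2.png

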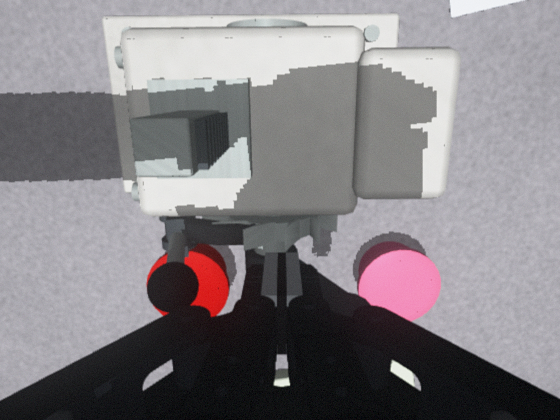

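View pics/s2z.png

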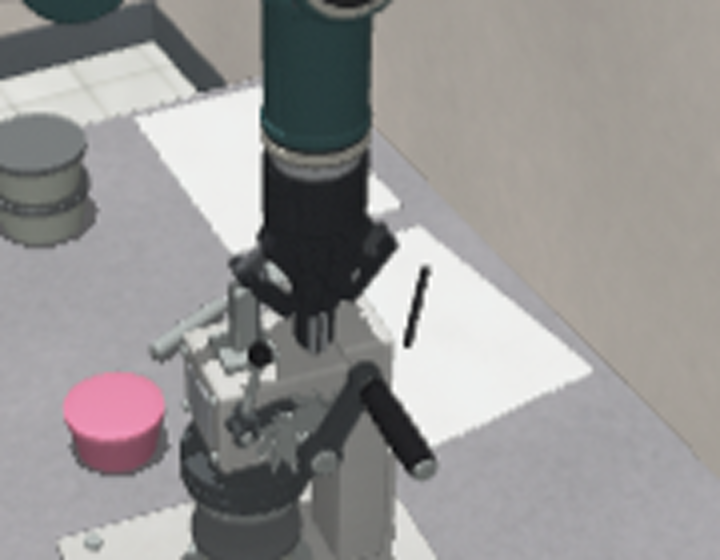

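```bash
python3 -m jog '1 -0.006 0 0 0; 1 -0.012 0 0 0; 1 -0.018 0 0 0; 1 -0.024 0 0 0; 1 -0.030 0 0 0; 1 -0.036 0 0 0; 1 -0.042 0 0 0; 1 -0.046 0 0 0; 1 -0.05 0 0 0; 1 -0.05 0 0 0'
python3 - <<'E'
from h import *
shot('wrist','w3')
E
python3 -m jog '1 -0.004 0 0 0; 1 -0.007 0 0 0; 1 -0.007 0 0 0'
```

```text
time_s: 4.25
position: [0.4776, -0.0066, 0.3012]
orientation: [-1.57, -0.001, -0.099]
contact_force: [0.7, -0.7, 1.1]
opening: 0.0
time_s: 4.6
position: [0.47, -0.0058, 0.3002]
orientation: [-1.57, 0.001, -0.099]
contact_force: [1.7, -0.6, 1.1]
opening: 0.0002
```

View pics/w3.png

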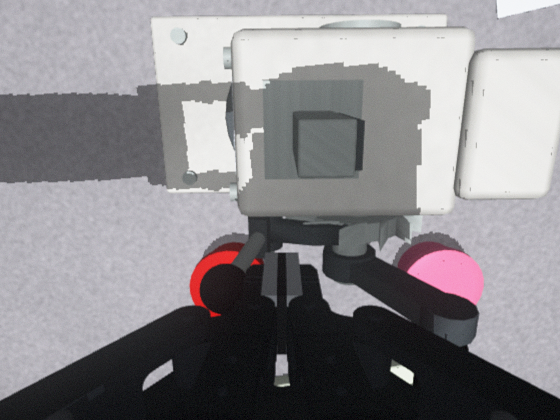

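```bash
python3 -m jog '1 -0.003 0 0 0; 1 -0.006 0 0 0; 1 -0.006 0 0 0'
python3 -m jog '1 -0.003 0 0 0; 1 -0.003 0 0 0'
python3 - <<'E'
from h import *
im=shot('wrist','w4');W=xyz(im);s=im['frame'].astype(int).sum(-1)
u=np.arange(560)[None]+0*W[...,0]
m=(s<110)&(W[...,2]>.30)&(W[...,2]<.325)&(u<262)
print(m.sum(),np.median(W[m],0),W[m].min(0),W[m].max(0))
E
```

```text
time_s: 4.9
position: [0.4659, -0.0055, 0.3003]
orientation: [-1.57, -0.004, -0.099]
contact_force: [9.2, -1.5, -2.6]
opening: 0.0001
time_s: 5.1
position: [0.4657, -0.0055, 0.3006]
orientation: [-1.57, -0.011, -0.099]
contact_force: [11.0, -1.3, -4.0]
opening: -0.0001
1727 [ 4.45745458e-01 -6.64597395e-05  3.14551849e-01] [ 0.43519714 -0.01337487  0.30392164] [0.45865899 0.00461582 0.32497213]
```

View pics/w4.png

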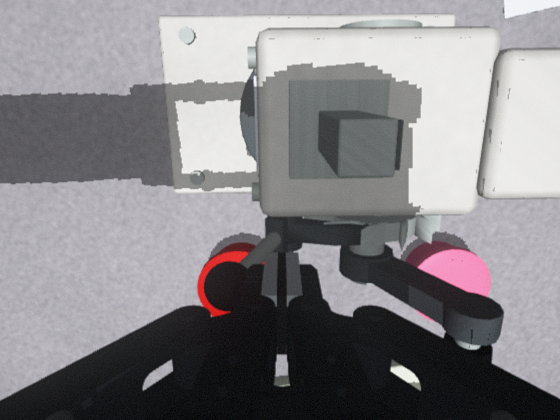

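```bash
python3 -m jog '1 0.01 0 0 0; 1 0.02 0 0 0; 1 0.02 -0.04 0 0; 1 0.03 -0.08 0 0; -1 0.05 -0.08 -0.03 0; -1 0.07 -0.08 -0.07 0; -1 0.092 -0.08 -0.109 0; -1 0.092 -0.08 -0.109 0; -1 0.092 -0.08 -0.109 0; -1 0.092 -0.08 -0.109 0; -1 0.092 -0.05 -0.109 0; -1 0.092 -0.04 -0.109 0; -1 0.092 -0.04 -0.109 0'
python3 - <<'E'
from h import *
o=sensors.get_obs();print(o['position'],o['orientation'],o['contact_force'],o['opening'])
im=shot('wrist','w5');i=shot('scene','s5')['frame'][:,:,::-1]
cv2.imwrite('pics/s5z.png',cv2.resize(i[90:230,200:380],None,fx=4,fy=4,interpolation=2))
W=xyz(im);s=im['frame'].astype(int).sum(-1)
m=(s<130)&(W[...,2]>.27)&(W[...,2]<.305)
print(m.sum(),np.median(W[m],0),W[m].min(0),W[m].max(0))
E
```

```text
time_s: 6.45
position: [0.5445, -0.1216, 0.3392]
orientation: [-1.569, -0.006, -0.097]
contact_force: [-0.2, -0.0, -0.9]
opening: 0.0853
[ 0.54447523 -0.1216299   0.33917063] [-1.56889925 -0.00629415 -0.09733786] [-0.24719374 -0.02440893 -0.93528209] 0.0852673878766597
7514 [ 0.54818593 -0.09497988  0.29564222] [ 0.44720587 -0.14933814  0.27007217] [ 0.56571038 -0.00406231  0.30497021]
```

View pics/w5.png

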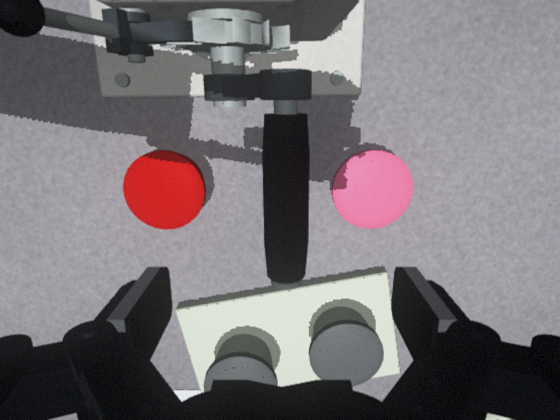

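View pics/s5z.png

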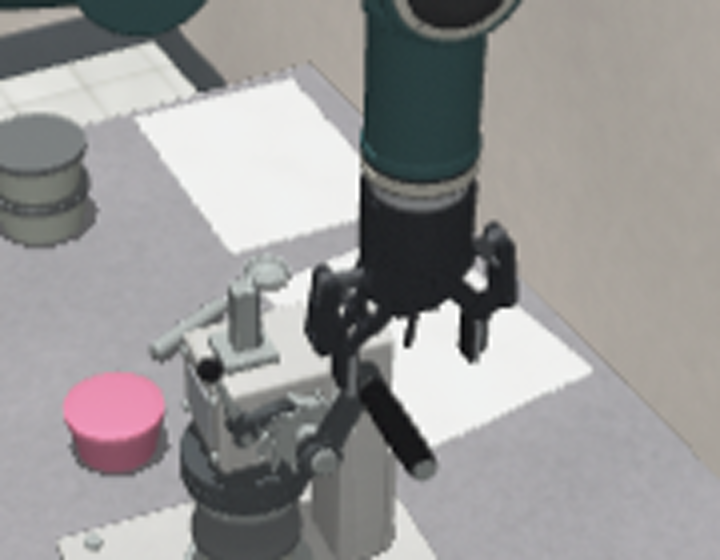

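```bash
python3 -m jog '-1 0.002 0.03 0 0; -1 0.002 0.055 0 0; -1 0.002 0.07 0 0; -1 0.002 0.075 0 0; -1 0.002 0.075 0 0; -0.2 0.002 0.075 0 0; 0 0.002 0.075 0 0; 0.2 0.002 0.075 0 0;0.3 0.002 0.075 0 0; 1 0.002 0.075 0 0; 1 0.002 0.075 0 0; 1 0.002 0.075 0 0; 1 0.002 0.075 0 0; 1 0.002 0.075 0 0' 50
python3 - <<'E'
from h import *
o=sensors.get_obs();print(o)
im=shot('wrist','w6');i=shot('scene','s6')['frame'][:,:,::-1]
cv2.imwrite('pics/s6z.png',cv2.resize(i[90:230,200:380],None,fx=4,fy=4,interpolation=2))
E
```

```text
time_s: 7.95
position: [0.5486, -0.1226, 0.2673]
orientation: [-1.57, -0.011, -0.098]
contact_force: [-3.5, 0.4, 5.4]
opening: 0.0226
{'time_s': 7.95, 'q': array([-0.26583427,  0.02241462,  1.8115866 ,  0.00279245,  1.29686192,
       -0.16883098]), 'qd': array([ 0.00062332,  0.00112431,  0.00086851,  0.0011264 , -0.00520337,
        0.00034649]), 'tau': array([  0.31658046, -35.73711991, -36.3555479 ,   0.32961183,
        -1.22887932,   0.12106101]), 'position': array([ 0.54860491, -0.12259805,  0.26732899]), 'orientation': array([-1.56994101, -0.01102902, -0.097749  ]), 'contact_force': array([-3.52195646,  0.38941693,  5.36651495]), 'torque': array([0.00760558, 0.55544286, 0.12902987]), 'opening': 0.02257442354707435}
```

View pics/w6.png

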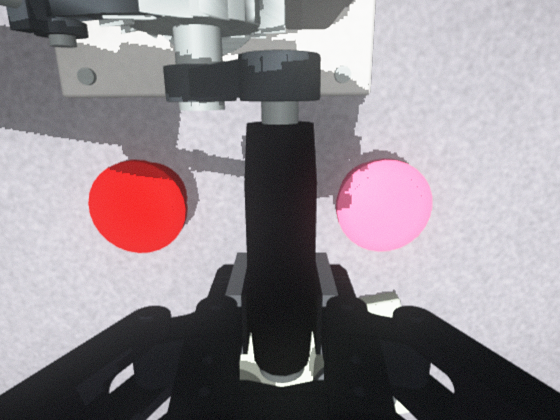

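View pics/s6z.png

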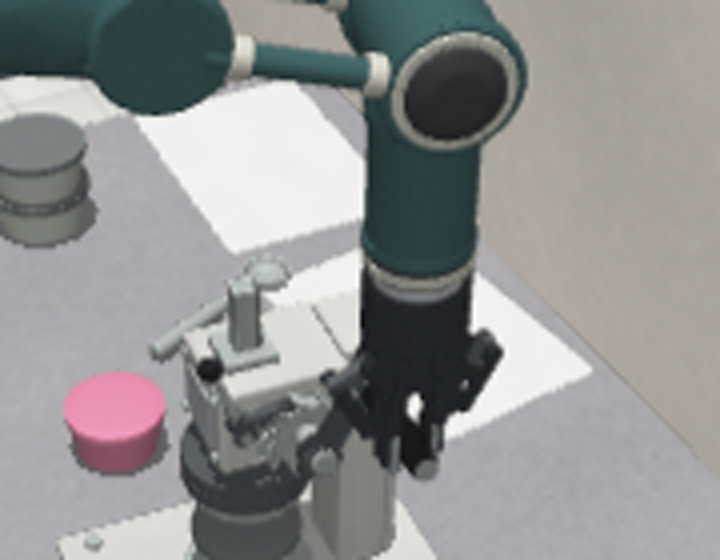

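```bash
python3 -m jog '1 0.0016 0.001 0 0; 1 0.0032 0.002 0 0; 1 0.0048 0.003 0 0; 1 0.0063 0.004 0 0; 1 0.0078 0.0052 0 0; 1 0.0093 0.0063 0 0; 1 0.0107 0.0075 0 0; 1 0.0107 0.0075 0 0; 1 0.0107 0.0075 0 0'
python3 - <<'E'
from h import *
o=sensors.get_obs();print(o['position'],o['contact_force'],o['torque'],o['opening'])
im=shot('wrist','w7');i=shot('scene','s7')['frame'][:,:,::-1]
cv2.imwrite('pics/s7z.png',cv2.resize(i[130:230,230:330],None,fx=6,fy=6,interpolation=2))
E
```

```text
time_s: 8.95
position: [0.5593, -0.1236, 0.2598]
orientation: [-1.57, -0.011, -0.098]
contact_force: [-3.8, 0.7, 4.9]
opening: 0.0222
[ 0.55929373 -0.1235799   0.25981462] [-3.82122533  0.65055376  4.89235963] [0.08896836 0.66876658 0.08649271] 0.022152629443095824
```

View pics/w7.png

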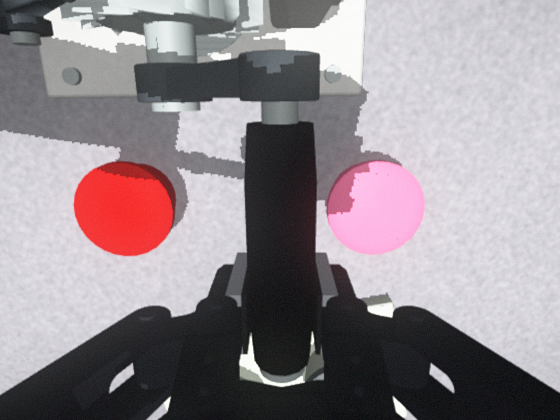

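View pics/s7z.png

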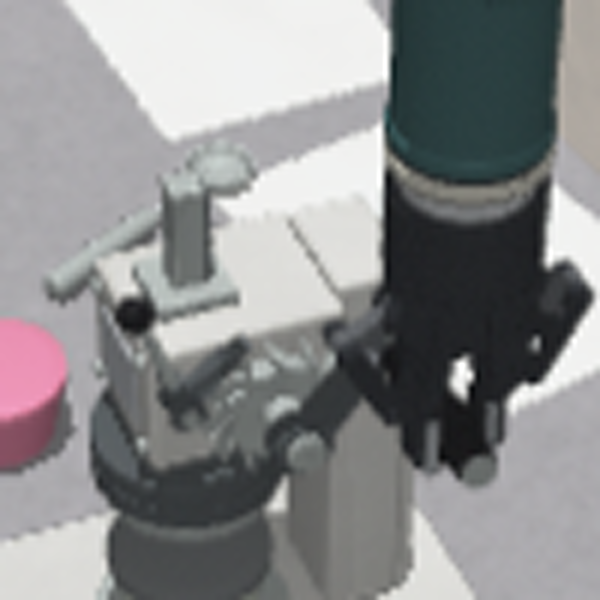

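Run:
```python
from h import *
a=[cv2.resize(cv2.imread(f'pics/{n}.png')[165:220,245:295],None,fx=8,fy=8,interpolation=2) for n in('s6','s7')]
cv2.imwrite('pics/cmp.png',np.hstack(a)[:, :800])
```

```text
(no output)
```

View pics/cmp.png

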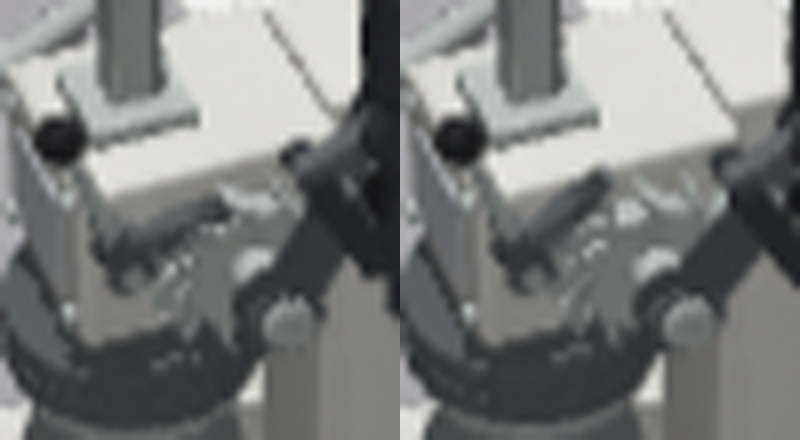

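```bash
cat > plan.py <<'E'
# plan.py dtheta n : rows from measured pose, using circle model
import sys
from h import *
np.set_printoptions(precision=4,suppress=True)
X=np.array([np.cos(-.098),np.sin(-.098)])
REF=np.array([.5486,-.1226]);Z0=.2673
def state(o):
    x=(o['position'][:2]-REF)@X*1000+37.1; z=(o['position'][2]-Z0)*1000+65.2
    return x,z
if __name__=='__main__':
    o=sensors.get_obs();x,z=state(o);phi=np.arctan2(x,z)
    print('t %.2f r %.1f theta %.3f'%(o['time_s'],np.hypot(x,z),np.radians(29.65)-phi),o['contact_force'],o['torque'],'open %.4f'%o['opening'],o['orientation'])
    f=o['contact_force'];fx=f[:2]@X;fz=f[2]
    print('tang(grow) %.1f radial(out) %.1f'%(-fx*np.cos(phi)+fz*np.sin(phi),fx*np.sin(phi)+fz*np.cos(phi)))
    d=float(sys.argv[1]);n=int(sys.argv[2])
    # tool x vs world: include pitch tilt
    M=T(o)[:3,:3]
    for k in range(1,n+1):
        p=phi-d*k; D=np.r_[X*(75*np.sin(p)-x),75*np.cos(p)-z]/1000
        s=M.T@D; print('%.4f %.4f %.4f'%tuple(s))
E
python3 plan.py .04 18
```

```text
t 9.05 r 74.9 theta -0.175 [-4.2474  0.9944  3.9479] [0.0946 0.6436 0.0981] open 0.0228 [-1.5698 -0.0107 -0.0977]
tang(grow) 5.8 radial(out) 0.3
-0.0023 -0.0020 0.0000
-0.0047 -0.0038 0.0000
-0.0071 -0.0055 0.0000
-0.0097 -0.0071 0.0000
-0.0123 -0.0086 0.0000
-0.0149 -0.0100 0.0000
-0.0176 -0.0112 0.0000
-0.0204 -0.0124 0.0000
-0.0232 -0.0135 0.0000
-0.0261 -0.0144 0.0000
-0.0289 -0.0153 0.0000
-0.0318 -0.0160 0.0000
-0.0348 -0.0166 0.0000
-0.0377 -0.0171 0.0000
-0.0407 -0.0174 0.0000
-0.0437 -0.0177 0.0000
-0.0467 -0.0178 0.0000
-0.0497 -0.0178 0.0000
```

```bash
python3 -m jog '1 -0.0023 -0.002 0 0; 1 -0.0047 -0.0038 0 0; 1 -0.0071 -0.0055 0 0; 1 -0.0097 -0.0071 0 0; 1 -0.0123 -0.0086 0 0; 1 -0.0149 -0.01 0 0; 1 -0.0176 -0.0112 0 0; 1 -0.0204 -0.0124 0 0; 1 -0.0232 -0.0135 0 0; 1 -0.0261 -0.0144 0 0; 1 -0.0289 -0.0153 0 0; 1 -0.0318 -0.016 0 0; 1 -0.0348 -0.0166 0 0'
python3 plan.py .04 18
```

```text
time_s: 10.35
position: [0.524, -0.1204, 0.2763]
orientation: [-1.57, -0.01, -0.098]
contact_force: [-6.2, -1.4, 6.0]
opening: 0.0228
t 10.35 r 75.2 theta 0.352 [-6.1867 -1.4014  5.9658] [-0.1279  0.9338  0.1183] open 0.0228 [-1.5703 -0.0103 -0.0977]
tang(grow) 6.9 radial(out) 4.9
-0.0030 -0.0003 0.0000
-0.0060 -0.0006 0.0000
-0.0090 -0.0008 0.0000
-0.0120 -0.0010 0.0000
-0.0150 -0.0009 0.0000
-0.0180 -0.0008 0.0000
-0.0210 -0.0006 0.0000
-0.0239 -0.0002 0.0000
-0.0269 0.0003 0.0000
-0.0298 0.0009 0.0000
-0.0327 0.0016 0.0000
-0.0356 0.0025 0.0000
-0.0385 0.0034 0.0000
-0.0413 0.0045 0.0000
-0.0440 0.0057 0.0000
-0.0467 0.0070 0.0000
-0.0494 0.0084 0.0000
-0.0520 0.0099 0.0000
```

```bash
python3 -m jog '1 -0.003 -0.0003 0 0; 1 -0.006 -0.0006 0 0; 1 -0.009 -0.0008 0 0; 1 -0.012 -0.001 0 0; 1 -0.015 -0.001 0 0; 1 -0.018 -0.0008 0 0; 1 -0.021 -0.0006 0 0; 1 -0.0239 -0.0002 0 0; 1 -0.0269 0.0003 0 0; 1 -0.0298 0.0009 0 0; 1 -0.0327 0.0016 0 0; 1 -0.0356 0.0025 0 0; 1 -0.0385 0.0034 0 0; 1 -0.0413 0.0045 0 0; 1 -0.044 0.0057 0 0'
python3 plan.py .04 18
python3 - <<'E'
from h import *
im=shot('wrist','w8');i=shot('scene','s8')['frame'][:,:,::-1]
cv2.imwrite('pics/s8z.png',cv2.resize(i[130:250,200:340],None,fx=5,fy=5,interpolation=2))
E
```

```text
time_s: 11.85
position: [0.4777, -0.1162, 0.2692]
orientation: [-1.571, -0.005, -0.098]
contact_force: [-10.9, -1.2, 5.2]
opening: 0.0225
t 11.85 r 75.3 theta 0.988 [-10.8944  -1.2162   5.1654] [-0.1801  1.7289  0.1874] open 0.0225 [-1.571  -0.0046 -0.0975]
tang(grow) 7.2 radial(out) 9.5
-0.0025 0.0017 0.0000
-0.0051 0.0032 0.0000
-0.0076 0.0048 0.0000
-0.0101 0.0065 0.0000
-0.0125 0.0083 0.0000
-0.0148 0.0102 0.0000
-0.0171 0.0122 0.0000
-0.0192 0.0143 0.0000
-0.0213 0.0164 0.0000
-0.0233 0.0187 0.0000
-0.0252 0.0210 0.0000
-0.0270 0.0234 0.0000
-0.0287 0.0259 0.0000
-0.0303 0.0284 0.0000
-0.0318 0.0310 0.0000
-0.0332 0.0337 0.0000
-0.0345 0.0364 0.0000
-0.0357 0.0391 0.0000
```

View pics/s8z.png

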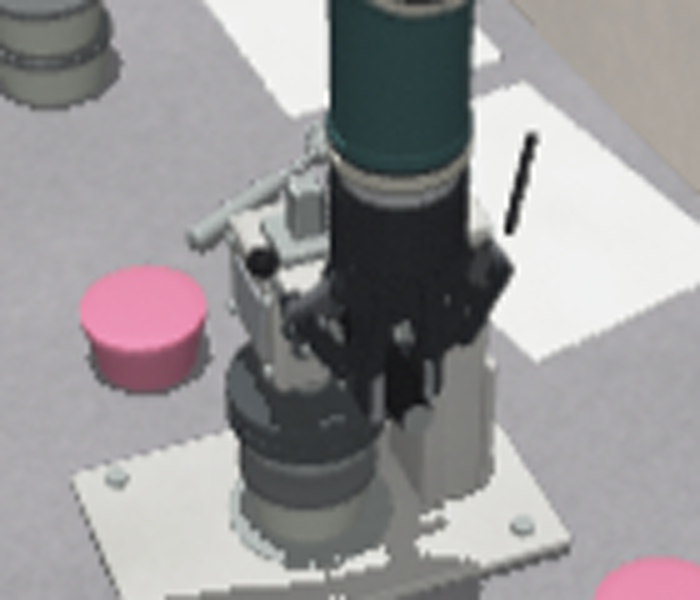

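View pics/w8.png

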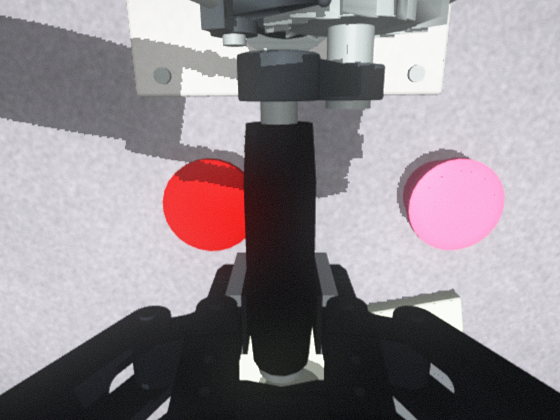

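```bash
python3 -m jog '1 -0.003 0.0015 0 0; 1 -0.006 0.003 0 0; 1 -0.0088 0.0046 0 0; 1 -0.0114 0.0063 0 0; 1 -0.0139 0.0081 0 0; 1 -0.0162 0.01 0 0; 1 -0.0185 0.012 0 0; 1 -0.0206 0.0141 0 0; 1 -0.0227 0.0162 0 0; 1 -0.0247 0.0185 0 0; 1 -0.0266 0.0208 0 0; 1 -0.0266 0.0208 0 0'
python3 plan.py .03 20
```

```text
time_s: 13.15
position: [0.4501, -0.1136, 0.2465]
orientation: [-1.571, -0.002, -0.098]
contact_force: [-1.3, -2.3, -11.1]
opening: 0.0223
t 13.15 r 76.1 theta 1.466 [ -1.3495  -2.2826 -11.075 ] [-0.5131  0.1733 -0.042 ] open 0.0223 [-1.571  -0.0019 -0.0977]
tang(grow) 9.7 radial(out) -5.5
-0.0004 0.0025 0.0000
-0.0016 0.0044 0.0000
-0.0028 0.0063 0.0000
-0.0039 0.0083 0.0000
-0.0050 0.0102 0.0000
-0.0060 0.0123 0.0000
-0.0069 0.0143 0.0000
-0.0078 0.0164 0.0000
-0.0086 0.0185 0.0000
-0.0093 0.0206 0.0000
-0.0100 0.0227 0.0000
-0.0106 0.0249 0.0000
-0.0112 0.0271 0.0000
-0.0117 0.0293 0.0000
-0.0121 0.0315 0.0000
-0.0125 0.0337 0.0000
-0.0128 0.0359 0.0000
-0.0130 0.0382 0.0000
-0.0131 0.0404 0.0000
-0.0132 0.0427 0.0000
```

```bash
python3 -m jog '1 -0.0004 0.0015 0 0; 1 -0.0012 0.0028 0 0; 1 -0.002 0.0041 0 0; 1 -0.0027 0.0054 0 0; 1 -0.0034 0.0067 0 0; 1 -0.004 0.008 0 0; 1 -0.0047 0.0094 0 0; 1 -0.0053 0.0108 0 0'
python3 plan.py .02 16
```

```text
time_s: 13.95
position: [0.444, -0.1131, 0.2357]
orientation: [-1.571, 0.0, -0.097]
contact_force: [-5.7, -2.8, -5.6]
opening: 0.0221
t 13.95 r 75.8 theta 1.629 [-5.6728 -2.8098 -5.555 ] [-0.4021  0.9262  0.0814] open 0.0221 [-1.5713  0.     -0.0974]
tang(grow) 7.4 radial(out) 2.4
0.0001 0.0017 0.0000
-0.0006 0.0031 0.0000
-0.0012 0.0044 0.0000
-0.0017 0.0058 0.0000
-0.0023 0.0072 0.0000
-0.0028 0.0086 0.0000
-0.0033 0.0101 0.0000
-0.0037 0.0115 0.0000
-0.0041 0.0129 0.0000
-0.0045 0.0144 0.0000
-0.0049 0.0158 0.0000
-0.0052 0.0173 0.0000
-0.0056 0.0188 0.0000
-0.0058 0.0202 0.0000
-0.0061 0.0217 0.0000
-0.0063 0.0232 0.0000
```

```bash
python3 -m jog '1 -0.0007 0.0015 0 0; 1 -0.0014 0.0029 0 0; 1 -0.002 0.0042 0 0; 1 -0.0025 0.0056 0 0; 1 -0.0031 0.007 0 0'
python3 plan.py .02 5|head -2
python3 -m jog '1 -0.0006 0.0014 0 0; 1 -0.0011 0.0028 0 0; 1 -0.0016 0.0042 0 0'
python3 plan.py .02 8
```

```text
time_s: 14.45
position: [0.4408, -0.1128, 0.2286]
orientation: [-1.571, 0.0, -0.097]
contact_force: [-2.9, -2.4, -7.3]
opening: 0.0226
t 14.45 r 75.9 theta 1.732 [-2.9215 -2.4179 -7.2726] [-0.4632  0.5167  0.0515] open 0.0226 [-1.5713  0.0001 -0.0974]
tang(grow) 7.7 radial(out) -0.0
time_s: 14.75
position: [0.4394, -0.1127, 0.2243]
orientation: [-1.571, -0.0, -0.097]
contact_force: [-2.2, -2.4, -7.9]
opening: 0.0221
t 14.75 r 75.9 theta 1.792 [-2.1732 -2.4382 -7.9441] [-0.428   0.3329 -0.0231] open 0.0221 [-1.5714 -0.0003 -0.0975]
tang(grow) 8.2 radial(out) -0.5
0.0004 0.0017 0.0000
0.0000 0.0031 0.0000
-0.0003 0.0046 0.0000
-0.0007 0.0061 0.0000
-0.0010 0.0075 0.0000
-0.0013 0.0090 0.0000
-0.0015 0.0105 0.0000
-0.0017 0.0120 0.0000
```

```bash
python3 -m jog '1 -0.0004 0.0015 0 0; 1 -0.0008 0.0029 0 0; 1 -0.0011 0.0044 0 0'
python3 plan.py .02 5|head -2
python3 -m jog '1 -0.0003 0.0015 0 0; 1 -0.0006 0.0029 0 0; 1 -0.0008 0.0044 0 0'
python3 plan.py .02 8
```

```text
time_s: 15.05
position: [0.4382, -0.1126, 0.2198]
orientation: [-1.571, -0.0, -0.097]
contact_force: [-3.4, -2.6, -8.3]
opening: 0.0223
t 15.05 r 75.8 theta 1.853 [-3.4022 -2.6179 -8.2578] [-0.3664  0.408   0.0289] open 0.0223 [-1.5714 -0.0003 -0.0974]
tang(grow) 8.8 radial(out) 1.1
time_s: 15.35
position: [0.4373, -0.1125, 0.2152]
orientation: [-1.571, 0.0, -0.097]
contact_force: [-3.5, -2.7, -6.8]
opening: 0.0222
t 15.35 r 75.8 theta 1.915 [-3.5068 -2.7238 -6.8459] [-0.3478  0.5172  0.0646] open 0.0222 [-1.5714  0.     -0.0974]
tang(grow) 7.3 radial(out) 2.0
0.0005 0.0016 0.0000
0.0003 0.0031 0.0000
0.0001 0.0046 0.0000
-0.0000 0.0061 0.0000
-0.0001 0.0076 0.0000
-0.0002 0.0091 0.0000
-0.0003 0.0106 0.0000
-0.0003 0.0121 0.0000
```

```bash
python3 -m jog '1 -0.0004 0.0015 0 0; 1 -0.0007 0.003 0 0; 1 -0.0009 0.0045 0 0'
python3 plan.py .02 1|head -2
python3 -m jog '1 -0.0001 0.0015 0 0; 1 -0.0003 0.003 0 0; 1 -0.0003 0.003 0 0'
python3 plan.py .02 8
python3 - <<'E'
from h import *
im=shot('wrist','w9');i=shot('scene','s9')['frame'][:,:,::-1]
cv2.imwrite('pics/s9z.png',cv2.resize(i[130:250,200:340],None,fx=5,fy=5,interpolation=2))
E
```

```text
time_s: 15.65
position: [0.4367, -0.1124, 0.2107]
orientation: [-1.571, -0.001, -0.097]
contact_force: [-1.0, -2.7, -7.5]
opening: 0.0224
t 15.65 r 75.8 theta 1.975 [-0.9854 -2.654  -7.5296] [-0.3865  0.2687  0.0223] open 0.0224 [-1.5714 -0.0007 -0.0974]
tang(grow) 7.6 radial(out) -0.1
time_s: 15.95
position: [0.4364, -0.1124, 0.2074]
orientation: [-1.571, -0.001, -0.097]
contact_force: [-1.1, -1.9, -8.7]
opening: 0.0225
t 15.95 r 75.8 theta 2.018 [-1.1282 -1.8532 -8.706 ] [-0.4621  0.2701  0.0355] open 0.0225 [-1.5714 -0.0007 -0.0975]
tang(grow) 8.8 radial(out) 0.3
0.0007 0.0016 0.0000
0.0006 0.0031 0.0000
0.0006 0.0045 0.0000
0.0006 0.0060 0.0000
0.0006 0.0075 0.0000
0.0007 0.0090 0.0000
0.0008 0.0105 0.0000
0.0009 0.0120 0.0000
```

View pics/s9z.png

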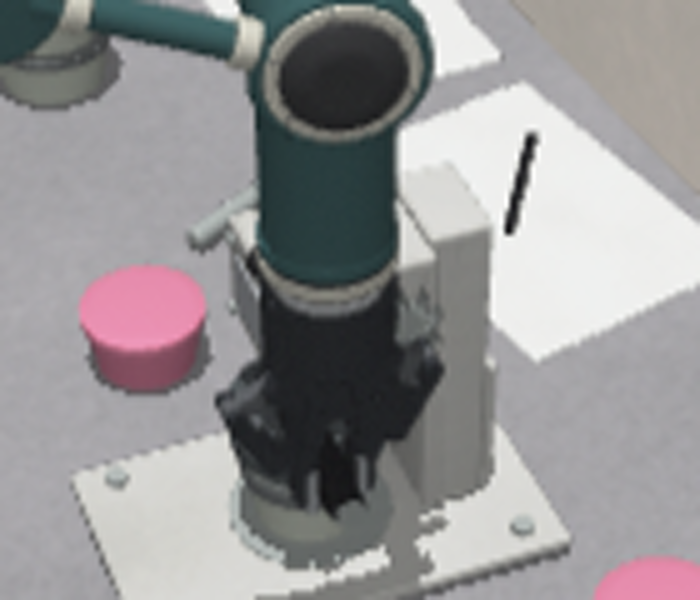

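```bash
python3 -m jog '1 -0.0001 0.0014 0 0; 1 -0.0001 0.0028 0 0; 1 -0.0001 0.0028 0 0'
python3 plan.py .02 1|head -2
python3 -m jog '1 0 0.0014 0 0; 1 0 0.0028 0 0; 1 0 0.0028 0 0'
python3 plan.py .02 3
```

```text
time_s: 16.35
position: [0.4362, -0.1124, 0.2045]
orientation: [-1.571, -0.001, -0.097]
contact_force: [-1.4, -2.7, -10.2]
opening: 0.0221
t 16.35 r 75.8 theta 2.057 [ -1.3932  -2.6518 -10.1735] [-0.429   0.2716  0.0153] open 0.0221 [-1.5714 -0.0005 -0.0974]
tang(grow) 10.2 radial(out) 0.8
time_s: 16.65
position: [0.4363, -0.1124, 0.2015]
orientation: [-1.571, -0.001, -0.098]
contact_force: [-1.4, -3.1, -9.3]
opening: 0.0225
t 16.65 r 75.7 theta 2.097 [-1.4342 -3.092  -9.3488] [-0.4623  0.2713  0.0351] open 0.0225 [-1.5713 -0.0006 -0.0975]
tang(grow) 9.3 radial(out) 1.2
0.0007 0.0015 0.0000
0.0008 0.0030 0.0000
0.0009 0.0045 0.0000
```

```bash
python3 -m jog '1 0 0.0014 0 0; 1 0.0001 0.0028 0 0; 1 0.0001 0.0028 0 0'
python3 -m jog '1 0.0001 0.0014 0 0; 1 0.0002 0.0028 0 0; 1 0.0002 0.0028 0 0'
python3 plan.py .02 3
```

```text
time_s: 16.95
position: [0.4364, -0.1124, 0.1984]
orientation: [-1.571, -0.001, -0.098]
contact_force: [-1.9, -3.1, -8.8]
opening: 0.0226
time_s: 17.25
position: [0.4366, -0.1124, 0.1954]
orientation: [-1.571, -0.001, -0.098]
contact_force: [-1.1, -3.1, -9.3]
opening: 0.0228
t 17.25 r 75.6 theta 2.177 [-1.1291 -3.1055 -9.3404] [-0.5024  0.2054  0.0564] open 0.0228 [-1.5713 -0.0006 -0.0976]
tang(grow) 9.2 radial(out) 1.6
0.0008 0.0014 0.0000
0.0009 0.0029 0.0000
0.0011 0.0044 0.0000
```

```bash
python3 -m jog '1 0.0002 0.0014 0 0; 1 0.0004 0.0028 0 0; 1 0.0004 0.0028 0 0'
python3 -m jog '1 0.0002 0.0014 0 0; 1 0.0005 0.0028 0 0; 1 0.0005 0.0028 0 0'
python3 plan.py .02 3
```

```text
time_s: 17.55
position: [0.437, -0.1125, 0.1923]
orientation: [-1.571, -0.0, -0.098]
contact_force: [-1.7, -2.8, -9.7]
opening: 0.0223
time_s: 17.85
position: [0.4375, -0.1125, 0.1892]
orientation: [-1.571, -0.0, -0.098]
contact_force: [-2.3, -2.9, -9.4]
opening: 0.0225
t 17.85 r 75.6 theta 2.260 [-2.316  -2.9336 -9.4073] [-0.4641  0.2225  0.0671] open 0.0225 [-1.5712 -0.0003 -0.0977]
tang(grow) 8.9 radial(out) 3.6
0.0009 0.0014 0.0000
0.0012 0.0028 0.0000
0.0015 0.0043 0.0000
```

```bash
python3 -m jog '1 0.0002 0.0014 0 0; 1 0.0004 0.0028 0 0; 1 0.0004 0.0028 0 0'
python3 -m jog '1 0.0003 0.0014 0 0; 1 0.0006 0.0028 0 0; 1 0.0006 0.0028 0 0'
python3 plan.py .02 3
```

```text
time_s: 18.15
position: [0.4381, -0.1126, 0.1863]
orientation: [-1.571, -0.001, -0.098]
contact_force: [-1.4, -3.2, -10.1]
opening: 0.0225
time_s: 18.45
position: [0.4388, -0.1126, 0.1835]
orientation: [-1.571, -0.001, -0.098]
contact_force: [-1.7, -3.1, -7.3]
opening: 0.0225
t 18.45 r 75.5 theta 2.337 [-1.6973 -3.0616 -7.2709] [-0.4239  0.2588  0.0795] open 0.0225 [-1.5712 -0.0008 -0.0977]
tang(grow) 6.7 radial(out) 3.1
0.0009 0.0013 0.0000
0.0013 0.0028 0.0000
0.0018 0.0042 0.0000
```

Force is beginning to fall (−10 → −7 N); smaller steps.

```bash
python3 -m jog '1 0.0002 0.0007 0 0; 1 0.0003 0.0012 0 0; 1 0.0003 0.0012 0 0'
python3 -m jog '1 0.0002 0.0007 0 0; 1 0.0003 0.0012 0 0; 1 0.0003 0.0012 0 0'
python3 plan.py .02 3
```

```text
time_s: 18.75
position: [0.4391, -0.1127, 0.1825]
orientation: [-1.571, -0.001, -0.098]
contact_force: [-2.7, -2.8, -6.3]
opening: 0.0224
time_s: 19.05
position: [0.4394, -0.1127, 0.1815]
orientation: [-1.571, -0.001, -0.098]
contact_force: [-4.0, -2.5, -4.3]
opening: 0.0226
t 19.05 r 75.4 theta 2.365 [-3.9532 -2.4738 -4.3329] [-0.3716  0.6732  0.0796] open 0.0226 [-1.5712 -0.0008 -0.0976]
tang(grow) 3.2 radial(out) 4.7
0.0008 0.0013 0.0000
0.0013 0.0028 0.0000
0.0018 0.0042 0.0000
```

```bash
python3 -m jog '1 0.0001 0.0008 0 0; 1 0.0001 0.0008 0 0; 1 0.0001 0.0008 0 0'
python3 plan.py .02 1|head -2
python3 -m jog '1 0.0001 0.0006 0 0; 1 0.0001 0.0006 0 0; 1 0.0001 0.0006 0 0'
python3 plan.py .02 1
```

```text
time_s: 19.35
position: [0.4396, -0.1127, 0.1809]
orientation: [-1.571, -0.001, -0.098]
contact_force: [-4.0, -1.6, -3.3]
opening: 0.022
t 19.35 r 75.4 theta 2.373 [-3.9876 -1.6147 -3.2575] [-0.2568  0.6695  0.1472] open 0.0220 [-1.5713 -0.001  -0.0976]
tang(grow) 2.1 radial(out) 4.6
time_s: 19.65
position: [0.4397, -0.1127, 0.1805]
orientation: [-1.571, -0.001, -0.098]
contact_force: [-4.1, -1.4, -2.0]
opening: 0.0221
t 19.65 r 75.4 theta 2.379 [-4.0949 -1.3711 -1.9593] [-0.3045  0.7691  0.1184] open 0.0221 [-1.5713 -0.0011 -0.0976]
tang(grow) 0.7 radial(out) 4.3
0.0008 0.0013 0.0000
```

```bash
python3 -m jog '1 0.0001 0.0007 0 0; 1 0.0001 0.0007 0 0; 1 0.0001 0.0007 0 0; 1 0.0001 0.0007 0 0'
python3 plan.py .02 1|head -2
python3 - <<'E'
from h import *
i=shot('top','t10')['frame'][:,:,::-1]; shot('wrist','w10')
cv2.imwrite('pics/t10z.png',cv2.resize(i[165:285,235:360],None,fx=5,fy=5,interpolation=2))
E
```

```text
time_s: 20.05
position: [0.4398, -0.1127, 0.18]
orientation: [-1.571, -0.001, -0.098]
contact_force: [-4.6, -1.6, -2.3]
opening: 0.0226
t 20.05 r 75.4 theta 2.386 [-4.6337 -1.5698 -2.2924] [-0.2654  0.7682  0.0887] open 0.0226 [-1.5713 -0.0012 -0.0976]
tang(grow) 0.9 radial(out) 4.9
```

View pics/w10.png

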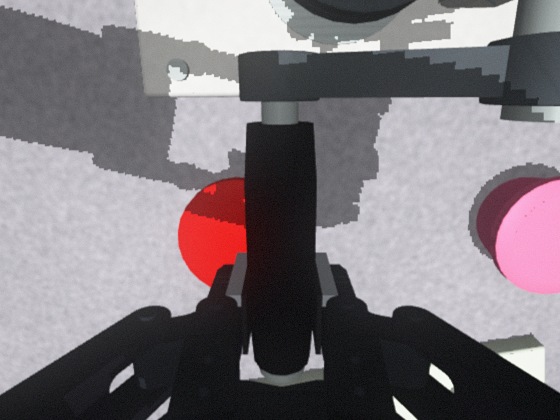

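```bash
python3 -m jog '1 0.0004 0.0007 0 0; 1 0.0004 0.0007 0 0; 1 0.0004 0.0007 0 0; 1 0.0004 0.0007 0 0'
python3 plan.py .02 1|head -2
```

```text
time_s: 20.55
position: [0.44, -0.1128, 0.1795]
orientation: [-1.571, -0.001, -0.098]
contact_force: [-6.5, -1.7, -1.2]
opening: 0.0226
t 20.55 r 75.4 theta 2.392 [-6.49   -1.7238 -1.2235] [-0.1897  0.8913  0.0938] open 0.0226 [-1.5713 -0.0008 -0.0975]
tang(grow) -0.7 radial(out) 6.4
```

```bash
python3 -m jog '1 0 0 0 0; 1 0 0 0 0; 1 0 0 0 0' 20
python3 plan.py .02 1|head -2
python3 -m jog '0.4 0 0 0 0; 0.3 0 0 0 0; 0.2 0 0 0 0; 0 0 0 0 0; 0 0 0 0 0; 0 0 0 0 0'
python3 - <<'E'
from h import *
o=sensors.get_obs();print(o['position'],o['contact_force'],o['opening'])
shot('wrist','w11')
E
```

```text
time_s: 20.85
position: [0.4399, -0.1127, 0.1798]
orientation: [-1.571, -0.001, -0.098]
contact_force: [-5.6, -1.9, -0.6]
opening: 0.0226
t 20.85 r 75.4 theta 2.389 [-5.5514 -1.8698 -0.5636] [-0.2176  0.8739  0.1258] open 0.0226 [-1.5713 -0.0005 -0.0976]
tang(grow) -1.0 radial(out) 5.3
time_s: 21.45
position: [0.4402, -0.1127, 0.1799]
orientation: [-1.571, -0.001, -0.098]
contact_force: [-0.5, 0.2, 0.4]
opening: 0.0428
[ 0.44023574 -0.11273402  0.17994926] [-0.47184483  0.15643971  0.40206531] 0.04283880552004801
```

View pics/w11.png

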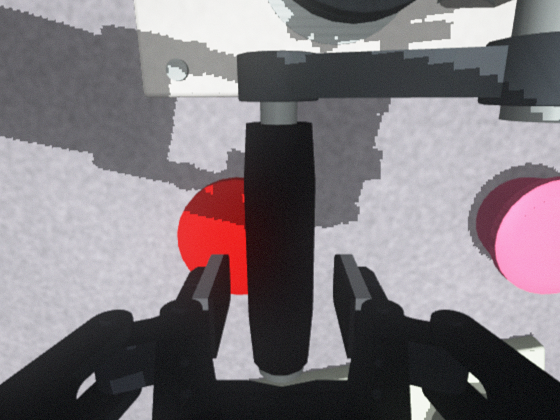

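```bash
python3 -m jog '0 0 -0.02 0 0; -0.3 0 -0.05 0 0; -0.5 0 -0.09 0 0; -0.5 0 -0.13 -0.02 0; -0.5 0 -0.17 -0.06 0; -0.5 0 -0.21 -0.1 0; -0.5 0 -0.24 -0.15 0; -0.5 0 -0.24 -0.2 0; -0.5 0 -0.24 -0.2 0; -0.5 0 -0.24 -0.2 0; -0.5 0 -0.24 -0.2 0'
python3 - <<'E'
from h import *
o=sensors.get_obs();print(o['position'],o['contact_force'],o['opening'])
i=shot('scene','s12')['frame'][:,:,::-1];shot('top','t12')
cv2.imwrite('pics/s12z.png',cv2.resize(i[130:250,200:340],None,fx=5,fy=5,interpolation=2))
E
```

```text
time_s: 22.6
position: [0.4203, -0.3111, 0.419]
orientation: [-1.569, 0.0, -0.098]
contact_force: [-0.8, 1.2, -0.6]
opening: 0.064
[ 0.42026041 -0.31105533  0.41895529] [-0.77688855  1.15025612 -0.5994844 ] 0.06404709674677729
```

View pics/s12z.png

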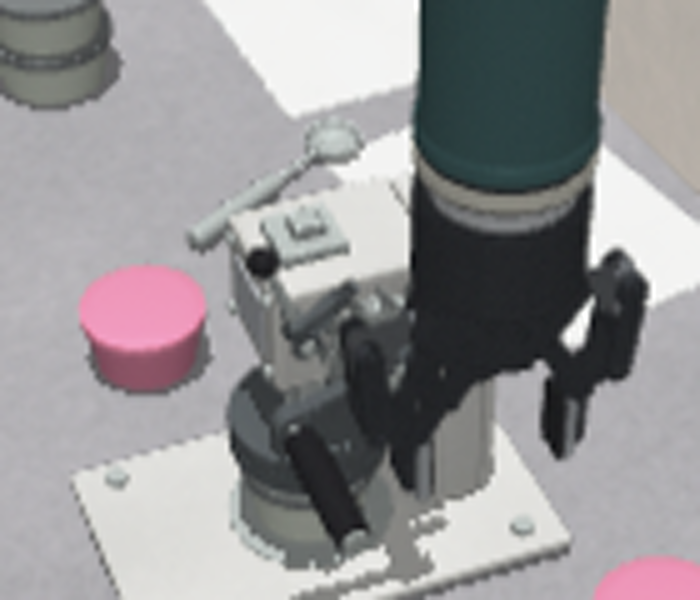

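View pics/t12.png

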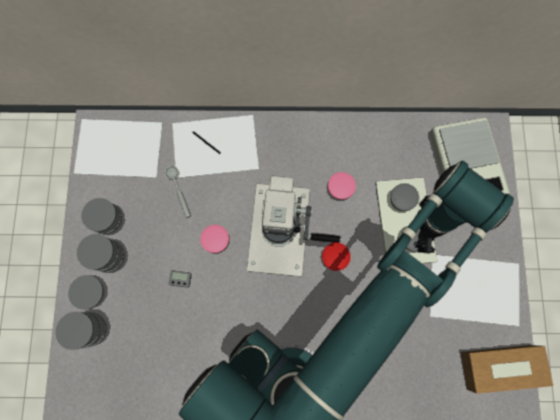

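```bash
python3 -c "
from station import ticket
print(ticket.job_done())"
```

```text
the job is handed in; nothing more can be done
None
```

I lowered the weight onto the tub, let go of the crank with the pawl left out, and handed the job in at about 22.6 s.

- **Pawl:** I pushed the lever over to its front stop with the closed fingers, then gripped the crank handle and turned it up about 0.17 rad. In the pictures the pawl nose then stood clear of the wheel teeth.
- **Lowering:** I let the crank back along its arc to about 2.39 rad. The handle pulled with roughly 6–10 N on the way down. Over the last 0.05–0.1 rad the pull fell to about zero as the tub took the load. I then eased the grip and let go, and the handle stayed where it was.
- **Last checks:**
  - In the final pictures the plate is down on the tub, the knob is at the front and the pawl is out.
  - The timer and the spoon look unmoved, and so do the tub on the bed and one tub on the board.
  - The arm hid the other tub on the board, so I could not check that one, but I touched nothing near it.
  - The gripper is well clear of everything, and the residual force reading is about 1.5 N, close to zero.
- **Not measured:** I had no direct reading of the force on the lid or of the ram speed. Full load is inferred from the handle pull dropping to zero.
- **Disagreement:** My circle model for the crank was about 0.5–1 mm off. That put up to about 10 N sideways on the handle, and I corrected for it on the way.

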